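# Sweep the filter caps into the catch tray

## Robot

A 6-joint arm with a two-finger parallel gripper is mounted at the origin on the work surface. World frame = base frame: x ahead of the robot, y to its left, z up, the work surface at z = 0. Lengths are in mm, angles in rad, forces in N, time in s.
With the tool pointing down it reaches from about 350 to 775 mm from the base axis. Payload 7.3 kg.
Tool frame: the origin (TCP) lies midway between the tips of the shut fingers; the grasp point (between the pads) lies 19 mm behind it; z points along the fingers, y is the direction in which the jaws open and shut (so a half turn about z gives the same grasp; the last joint's range is limited). The gripper opens to 92 mm and grips with 3 to 60 N. Pads are 19 mm wide; open, the fingers measure 130 mm over their backs; the gripper's body (75 mm by 190 mm) begins 47 mm behind the grasp point.
Start: joints at [-1.249, 0.342, 1.524, -0, 1.275, -0.146], TCP at [236.759, -468.604, 226.741] pointing down, gripper open.
Joint ranges: [-2.53, 2.53], [-0.77, 2.02], [0.04, 2.7], [-1, 4.14], [0.28, 2.66], [-3.11, 3.11]. Speed limits (rad/s): [2.57, 2.57, 3.14, 3.14, 3.14, 3.14].

## Interface

Orientations are given as a rotation vector (axis times angle).
In Python, from workcell import robot gives the robot as it stands. The module is installed in compiled form; this text tells all that it offers.
- The arm moves only by the tool carry_out, never from a script. Its argument "deltas" is a list that holds one entry, the list of rows, each a list of 7 numbers: the shift along the tool's x, y, z in cm, then the turn, a rotation vector about the tool's x, y, z in degrees, then the finger opening in cm, from 0 to 9.18. In form: [[[dx, dy, dz, wx, wy, wz, gripper], ...]]. A call has 1 to 20 rows; each row shifts and turns the commanded pose from where the row before left it, along the tool's axes as they then stand; what a row does not reach is not made up. A row lasts 1/8 s, in which the tool goes at most 62.5 mm and 10.7 degrees, less where a joint would pass 70% of its speed; a pose out of reach is approached as far as the arm can. A call with a gripper value outside its range is refused whole. The fingers move at their own pace and stop on an object; "force" is the grip in N (left out, the last holds). Time passes only in rows, so rows that do not move let the fingers close. It gives the time, the measured TCP pose, the force and the opening at its end, in the units of the state.
- robot.get_state(): the state, without advancing time (a new reading comes with each control period).
- robot.snapshot(name): name is "scene" or "top" or "wrist"; returns a dict with "image" (480x640x3 uint8, blue, green, red), "fov_y" (degrees; the focal length in pixels is half the picture's height over the tangent of half this angle, whatever the lens; pixels are square), "cx", "cy" (the principal point, pixels), "k1" (the pictures are not rectified: a ray, as slopes to the right and down, at radius r is drawn at 1 + k1 r^2 times it, then the intrinsics apply), "T" (4x4, takes a point from camera to world coordinates); the wrist camera has in their place "mount" (4x4, takes a point from camera to tool coordinates, whose origin is the TCP and whose axes are the flange's). Camera axes: x right, y down, z forward; pixel columns grow to the right and rows downward; lengths in mm; the calibration is good to about 2 mm. A picture is of the moment at which its call begins: read the wrist's pose just before it. There is no depth.
- robot.hand_in(): hands the job in, once; it reports no verdict.
The state is a dict: "time_s": time; "joints": joint angles; "joint_vel": joint speeds; "tau": joint torques, N m; "ee_pos": TCP position; "tool_rot": TCP orientation; "ft_force": force on the tool from outside, world axes, zero at the start; "ft_torque": the same for the moment, N m; "opening": opening from 0.0 (shut) to 1.0 (fully open).
Only numpy, scipy, OpenCV 4.12 (cv2) and the standard library are available. Lean on these libraries where they do the work, as an engineer would, in place of code of your own. Each camera call takes 0.05 s, during which the arm holds its last target.

## Task

The filter has been changed and three blue transport caps are left lying on the granite ledge. With closed fingers, gently sweep all three across the stone into the orange catch tray through its open side, so that each lies flat and wholly inside; slide them only, never pinch, press hard on, lift or overturn them. Leave the cups, the glass tumbler, the green saucer and the spare cartridge where they stand.

Things in the scene. Friction and masses are not known exactly. Their poses are not given: they have to be found in the camera images.
- cap_a: blue plastic transport cap, a flat round disc 40 mm in diameter and 18 mm tall, 10 to 20 g, lying flat on the ledge with a white dot on top; it slides and does not roll. One of three that look alike. Origin: centre of its underside, z up.
- cap_b: blue plastic transport cap, a flat round disc 40 mm in diameter and 18 mm tall, 10 to 20 g, lying flat on the ledge with a white dot on top; it slides and does not roll. One of three that look alike. Origin: centre of its underside, z up.
- cap_c: blue plastic transport cap, a flat round disc 40 mm in diameter and 18 mm tall, 10 to 20 g, lying flat on the ledge with a white dot on top; it slides and does not roll. One of three that look alike. Origin: centre of its underside, z up.
- tray: orange catch tray fixed to the ledge, outside 120 mm deep (x) by 160 mm wide (y); 5 mm thick, 22 mm high walls on its +x, -y and +y sides, the whole -x side open. Yellow floor flush with the ledge, no step. Inside 115 by 150 mm. Origin: centre of the footprint at ledge height; z up; +x points from the open side to the back wall. Open side faces roughly world +y (up to 0.25 rad off).
- tray_mouth (a point): middle of the tray's open side, at ledge height, 60 mm from the tray's origin along its -x; same axes as the tray.
- cup_a: stainless steel cup, 66 mm across the rim, 56 mm tall, standing beyond the caps; stays where it is. Origin: centre of its underside.
- cup_b: second stainless steel cup, same size; stays where it is. Origin: centre of its underside.
- tumbler: small glass tumbler with a ribbed base, 60 mm across, 56 mm tall, beyond the caps; stays where it is. Origin: centre of its underside.
- saucer: green melamine saucer, 124 mm across, 18 mm tall, to the left of the caps; stays where it is. Origin: centre of its underside.
- cartridge: spare blue filter cartridge standing upright, 66 mm across, 112 mm tall, right of and beyond the tray; stays where it is. Origin: centre of its underside.
- jug: white purifier jug with a grey lid, 154 mm across the lid, 234 mm tall, fixed on the ledge to the right of the tray, with a handle to 130 mm from its axis on its -y side. Origin: centre of its underside.
There are look-alikes about, which are no part of the job. What is shaped like the cap_a but turquoise or yellow is not meant.

How it is judged:
By the outcome, as a careful person would: the job done as asked, in the order asked, and still so for the second after the job is handed in, with the robot touching nothing.
It also fails if it takes over 69 s, if anything falls off the work surface, if the arm or the gripper's body presses on something with over 40 N, if the wrist force passes 120 N, or if a joint passes its speed limit or range.

## Working session

There is one attempt and no reset: what is moved stays moved. The work goes in short steps, Python scripts to look and compute and a tool call to move; the robot and the scene stay as the last step left them, time stands still between calls to the robot, and variables do not carry over. Pictures are saved under pics/ and viewed, and the job is handed in when it is done.

Besides the shell and the picture viewer there is one more tool, called after "Request:" as name(argument=value, ...), one argument or row to a line, values as JSON. carry_out: Moves the arm, as the interface text tells. Its arguments: {"type":"object","properties":{"deltas":{"type":"array","items":{"type":"array","items":{"type":"array","items":{"type":"number"}}}},"force":{"type":"number"}},"required":["deltas"]}

```bash
mkdir -p pics
cat > h.py <<'E'
import numpy as np, cv2, pickle
from workcell import robot
def snap(n,fn):
    st=robot.get_state(); s=robot.snapshot(n); cv2.imwrite('pics/'+fn+'.png',s['image'])
    s['st']=st; pickle.dump(s,open('pics/'+fn+'.pkl','wb')); return s
def load(fn): return pickle.load(open('pics/'+fn+'.pkl','rb'))
def T_of(s):
    if 'T' in s and s['T'] is not None: return np.array(s['T'])
    st=s['st']; M=np.eye(4); M[:3,:3]=cv2.Rodrigues(np.array(st['tool_rot'],float))[0]; M[:3,3]=st['ee_pos']
    return M@np.array(s['mount'])
def ray(s,uv):
    f=240/np.tan(np.radians(s['fov_y'])/2)
    K=np.array([[f,0,s['cx']],[0,f,s['cy']],[0,0,1.]])
    p=cv2.undistortPoints(np.array(uv,float).reshape(-1,1,2),K,np.array([s['k1'],0,0,0.])).reshape(-1,2)
    T=T_of(s); d=np.c_[p,np.ones(len(p))]@T[:3,:3].T
    return T[:3,3],d
def onplane(s,uv,z):
    o,d=ray(s,uv); t=(z-o[2])/d[:,2]; return o+d*t[:,None]
def proj(s,P):
    T=np.linalg.inv(T_of(s)); f=240/np.tan(np.radians(s['fov_y'])/2)
    K=np.array([[f,0,s['cx']],[0,f,s['cy']],[0,0,1.]])
    return cv2.projectPoints(np.array(P,float).reshape(-1,1,3),cv2.Rodrigues(T[:3,:3])[0],T[:3,3],K,np.array([s['k1'],0,0,0.]))[0].reshape(-1,2)
E
python3 - <<'E'
from h import *
for n in ['scene','top','wrist']:
    s=snap(n,n+'0'); print(n,s['fov_y'],s['cx'],s['cy'],s['k1'],np.round(T_of(s),2).tolist())
print(robot.get_state())
E
```

```text
scene 42.96668352774212 318.61000724779336 239.77102132057516 -0.04311472332801759 [[0.32, 0.55, -0.77, 1637.6], [0.95, -0.21, 0.25, -412.78], [-0.02, -0.81, -0.58, 841.53], [0.0, 0.0, 0.0, 1.0]]
top 45.50092342492527 324.4403647782459 250.49456906236944 -0.1713664329432898 [[0.02, -0.98, 0.18, 351.34], [-1.0, -0.02, -0.01, -86.19], [0.01, -0.18, -0.98, 1331.01], [0.0, 0.0, 0.0, 1.0]]
wrist 71.21296789846862 320.3496768305521 244.33184971111154 -0.05664722849054515 [[0.45, -0.86, -0.25, 304.23], [-0.89, -0.43, -0.12, -434.39], [-0.0, 0.28, -0.96, 383.89], [0.0, 0.0, 0.0, 1.0]]
{'time_s': 0.15, 'joints': array([-1.24900144e+00,  3.42555760e-01,  1.52477302e+00,  2.07216563e-05,
        1.27538333e+00, -1.45978914e-01]), 'joint_vel': array([-0.00060338, -0.00207659, -0.0020558 , -0.00115736, -0.00315586,
       -0.00103311]), 'tau': array([ 9.59748104e-04, -4.31471300e+01, -2.44352120e+01,  7.18112011e-02,
        5.36806067e-02, -8.71365205e-05]), 'ee_pos': array([ 236.66604166, -468.30739863,  226.21677357]), 'tool_rot': array([-3.05497197e+00, -7.27828485e-01,  1.23324847e-04]), 'ft_force': array([-0.09152686,  0.35088478,  0.2093539 ]), 'ft_torque': array([-0.00284203,  0.03820581,  0.03706873]), 'opening': 1.000844833404885}
```

View pics/scene0.png

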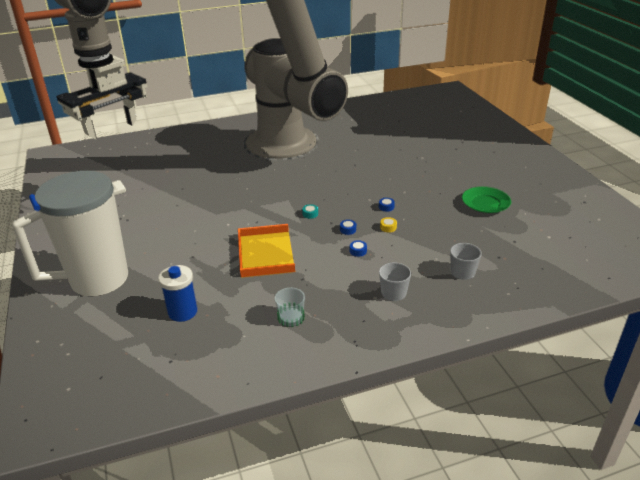

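View pics/top0.png

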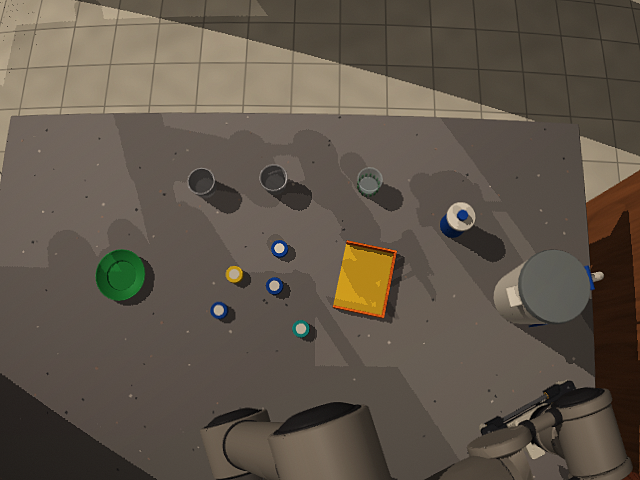

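View pics/wrist0.png

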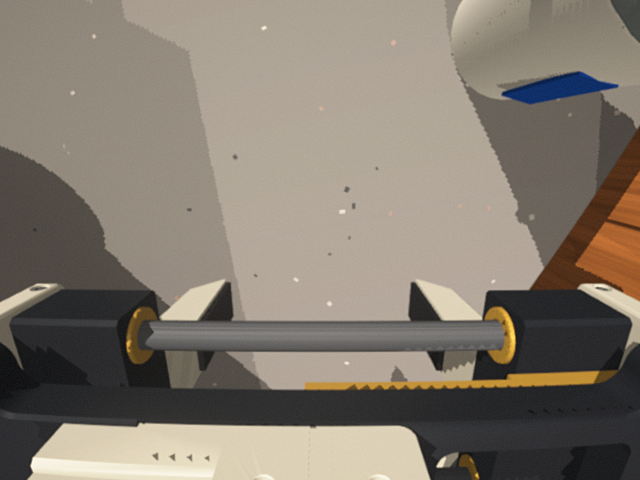

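Scene and top views: the blue caps are at top pixels (280,249), (274,286) and (220,310). Look-alikes: yellow at (235,274), turquoise at (301,329). The tray is at about (365,280), open to the left (+y). Measuring next.

```bash
cat >> h.py <<'E'
def blobs(s,lo,hi,amin=30):
    hsv=cv2.cvtColor(s['image'],cv2.COLOR_BGR2HSV); m=cv2.inRange(hsv,np.array(lo),np.array(hi))
    m=cv2.morphologyEx(m,cv2.MORPH_CLOSE,np.ones((3,3)))
    cs,_=cv2.findContours(m,cv2.RETR_EXTERNAL,cv2.CHAIN_APPROX_NONE)
    return [c for c in cs if cv2.contourArea(c)>amin]
def caps(s,verbose=True):
    """blue blobs -> white dot inside hull -> z=18 plane"""
    out=[]
    img=s['image'];hsv=cv2.cvtColor(img,cv2.COLOR_BGR2HSV)
    for c in blobs(s,(108,120,50),(130,255,255)):
        h=cv2.convexHull(c); mk=np.zeros(img.shape[:2],np.uint8); cv2.fillPoly(mk,[h],255)
        w=cv2.bitwise_and(mk,cv2.inRange(hsv,np.array((0,0,90)),np.array((180,90,255))))
        M=cv2.moments(w,True); Mh=cv2.moments(h)
        hc=np.array([Mh['m10'],Mh['m01']])/Mh['m00']
        wc=np.array([M['m10'],M['m01']])/M['m00'] if M['m00']>5 else hc
        out.append((wc,hc,cv2.contourArea(h),M['m00'],onplane(s,wc,18)[0],onplane(s,hc,9)[0]))
    return out
E
python3 - <<'E'
from h import *
for n in ['top0','scene0']:
    s=load(n)
    for o in caps(s): print(n,np.round(o[0]),o[2],o[3],np.round(o[4],1),np.round(o[5],1))
    for nm,lo,hi in [('yel',(20,120,80),(32,255,255)),('turq',(78,100,50),(98,255,255)),('green',(50,150,50),(70,255,255)),('orange',(3,150,80),(16,255,255))]:
        for c in blobs(s,lo,hi,25):
            x=cv2.boundingRect(c);m=np.mean(c.reshape(-1,2),0);print(n,nm,x,np.round(onplane(s,m,9)[0],1))
s=load('top0')
print('base obj')
for nm,uv,z in [('cupb?',(201,181),56),('cupa?',(273,178),56),('tumb',(370,180),56),('cart',(461,216),112),('jug',(555,286),234)]:
    print(nm,np.round(onplane(s,uv,z)[0],1))
E
python3 - <<'E'
import cv2
im=cv2.imread('pics/top0.png')[220:350,180:420]
cv2.imwrite('pics/crop.png',cv2.resize(im,None,fx=3.3,fy=3.3,interpolation=cv2.INTER_CUBIC))
E
```

```text
top0 [218. 310.] 208.5 92.0 [452.7 148.7  18. ] [452.8 150.2   9. ]
top0 [274. 285.] 208.5 91.0 [512.3  22.1  18. ] [513.4  22.6   9. ]
top0 [587. 277.] 104.0 27.0 [ 542.3 -729.9   18. ] [ 543.3 -739.3    9. ]
top0 [279. 248.] 210.0 85.0 [601.   13.5  18. ] [601.6  13.7   9. ]
top0 [447. 220.] 116.0 6.0 [ 675.6 -384.4   18. ] [ 666.  -379.6    9. ]
top0 [462. 215.] 73.5 1.0 [ 689.6 -421.    18. ] [ 691.9 -423.2    9. ]
top0 yel (226, 266, 17, 17) [538.4 117.6   9. ]
top0 yel (333, 244, 60, 71) [ 531.7 -184.1    9. ]
top0 turq (292, 320, 18, 18) [415.  -41.8   9. ]
top0 green (96, 249, 49, 52) [530.8 392.3   9. ]
top0 orange (637, 324, 3, 36) [ 386.8 -864.6    9. ]
top0 orange (333, 240, 64, 78) [ 530.5 -208.6    9. ]
top0 orange (586, 170, 54, 151) [ 642.  -845.8    9. ]
scene0 [622. 355.] 1258.5 3.0 [1082.1  338.8   18. ] [1076.1  347.     9. ]
scene0 [180. 288.] 973.5 84.0 [ 611.1 -393.5   18. ] [ 645.  -398.6    9. ]
scene0 [174. 272.] 103.0 2.0 [ 550.4 -397.1   18. ] [ 538.6 -397.     9. ]
scene0 [358. 245.] 205.0 63.0 [599.2  13.3  18. ] [599.   13.9   9. ]
scene0 [348. 224.] 19
[... 338 characters left out ...]
2   9. ]
scene0 green (462, 187, 49, 26) [519.7 396.2   9. ]
scene0 orange (238, 224, 57, 54) [ 530.5 -200.     9. ]
scene0 orange (386, 69, 15, 19) [-336.6  524.4    9. ]
scene0 orange (483, 68, 12, 32) [-162.1  822.8    9. ]
scene0 orange (404, 65, 44, 21) [-309.3  641.7    9. ]
scene0 orange (527, 64, 22, 53) [-44.3 949.9   9. ]
scene0 orange (447, 43, 12, 19) [-496.3  862.8    9. ]
scene0 orange (448, 0, 99, 108) [-550.3 1141.9    9. ]
scene0 orange (109, 0, 32, 9) [-1855.7  -336.      9. ]
scene0 orange (12, 0, 57, 144) [-1106.7  -743.1     9. ]
base obj
cupb? [748.9 198.5  56. ]
cupa? [758.5  29.7  56. ]
tumb [ 758.1 -196.4   56. ]
cart [ 662.3 -394.6  112. ]
jug [ 492.7 -553.2  234. ]
```

View pics/crop.png

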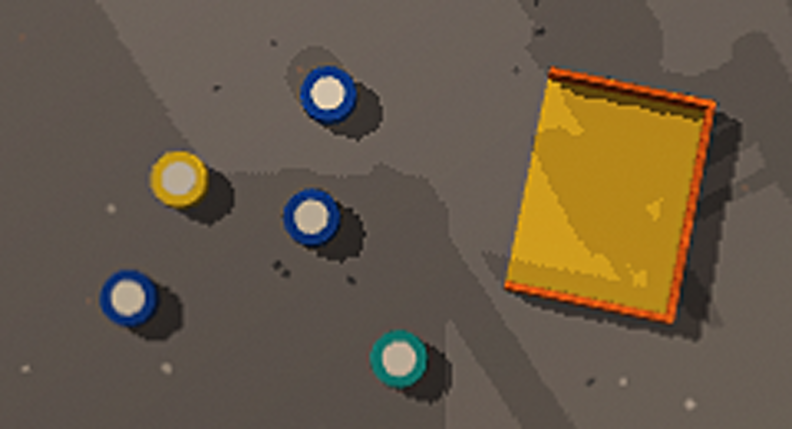

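Run:
```python
from h import *
s=load('top0')
c=np.array([(551,69),(506,285),(715,102),(672,321)])/3.3+[180,220]
P=onplane(s,c,22);print(np.round(P,1))
u=(P[2]+P[3]-P[0]-P[1])[:2];a=np.arctan2(u[1],u[0]);print('x axis',a)
v=(P[0]-P[1])[:2];print('y dir',np.arctan2(v[1],v[0]), np.linalg.norm(v),np.linalg.norm(u)/2,'centre',P.mean(0))
# scene check
s=load('scene0')
h=cv2.convexHull(np.vstack(blobs(s,(3,150,80),(16,255,255))[0:1])) 
for c in blobs(s,(3,150,80),(32,255,255),400):
    x=cv2.boundingRect(c)
    if 200<x[0]<260: print(cv2.approxPolyDP(cv2.convexHull(c),3,True).reshape(-1,2).tolist())
im=s['image'][190:300,220:420]; cv2.imwrite('pics/crop2.png',cv2.resize(im,None,fx=4,fy=4,interpolation=cv2.INTER_CUBIC))
```

```text
[[ 619.2 -145.5   22. ]
 [ 465.7 -116.    22. ]
 [ 597.6 -262.    22. ]
 [ 442.6 -231.5   22. ]]
x axis -1.7611001671336177
y dir -0.1904125128210521 156.28436035293285 118.13336104908167 centre [ 531.27243674 -188.74412282   22.        ]
[[287, 224], [294, 271], [242, 277], [238, 229]]
```

View pics/crop2.png

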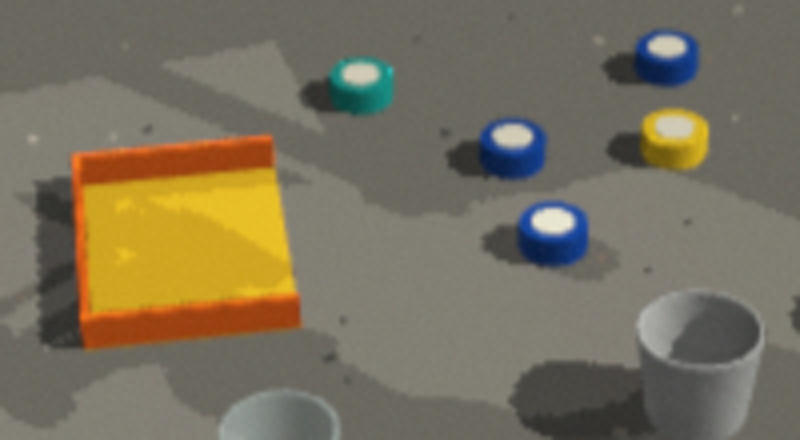

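Top and scene views agree within about 2 mm. Caps: A (600,13), B (512,22), C (452,149). Tray centre is about (531,-189) with the mouth at (543,-130). Planning the pushes in tray coordinates.

```bash
cat >> h.py <<'E'
C0=np.array([531.,-189.]); AX=-1.763
D=np.array([np.cos(AX),np.sin(AX)]); LT=np.array([-np.sin(AX),np.cos(AX)]); MO=C0-60*D
def tr(p): p=np.array(p)[:2]-MO; return np.array([p@D,p@LT])
def wd(sl): return MO+sl[0]*D+sl[1]*LT
def plan(cap,target,back=44,stop=29.5):
    """tray coords; prints start TCP, end TCP and heading theta (tool x opposite push)"""
    a,b=wd(cap),wd(target); u=(b-a)/np.linalg.norm(b-a)
    th=np.arctan2(-u[1],-u[0]); return a-u*back,b-u*stop,th
def deltas(pos,th0,goal,th):
    R=np.array([[np.cos(th),np.sin(th)],[np.sin(th),-np.cos(th)]]) # cols tool x,y
    g=R.T@(np.array(goal)[:2]-np.array(pos)[:2])
    return g/10, -np.degrees(th-th0)
def theta(st):
    R=cv2.Rodrigues(np.array(st['tool_rot']))[0]; return np.arctan2(R[1,0],R[0,0]),R[:,2]
E
python3 - <<'E'
from h import *
st=robot.get_state(); th0,z=theta(st); pos=st['ee_pos']; print(th0,z)
A,B,C=[tr(p) for p in [(600.,13.4),(511.8,22.4),(452,149.2)]]
print(A,B,C, 'turq',tr((414,-41.5)),'yel',tr((537,117.5)))
for c,t in [(A,(80,42)),(B,(80,-34)),(C,(45,4))]:
    p,e,th=plan(c,t); d,w=deltas(pos,th0,p,th); print('start',p,'end',e,'th',th,'shift cm after turn',d,'turn',w,'stroke',np.linalg.norm(e-p))
    pos=e;th0=th
E
```

```text
0.46776765428629385 [-3.35245934e-04  1.06826997e-03 -9.99999373e-01]
[-151.85348828   29.06646698] [-143.83957911  -59.22859098] [-256.88149921 -142.14906071] turq [ -62.43425922 -143.02133466] yel [-242.00214188  -52.65886725]
start [605.98641672  56.99085701] end [ 572.41976932 -187.42896808] th 1.434318115081052 shift cm after turn [57.06615186 29.44167591] turn -55.379262089964584 stroke 246.71394511341703
start [515.3148853   66.25938419] end [ 496.1622091  -172.73122653] th 1.4908273632490523 shift cm after turn [24.83158588 -7.71879661] turn -3.237741423483796 stroke 239.7568289257404
start [440.74521894 191.73621872] end [ 530.24586032 -146.5217036 ] th 1.8294616227078073 shift cm after turn [36.65175695  3.9653911 ] turn -19.40231386552474 stroke 349.8982520966327
```

Request:
carry_out(
  deltas=[
    [[0,0,0,0,0,-9.23,0],[0,0,0,0,0,-9.23,0],[0,0,0,0,0,-9.23,0],[0,0,0,0,0,-9.23,0],[0,0,0,0,0,-9.23,0],[0,0,0,0,0,-9.23,0],[4.39,2.265,0,0,0,0,0],[4.39,2.265,0,0,0,0,0],[4.39,2.265,0,0,0,0,0],[4.39,2.265,0,0,0,0,0],[4.39,2.265,0,0,0,0,0],[4.39,2.265,0,0,0,0,0],[4.39,2.265,0,0,0,0,0],[4.39,2.265,0,0,0,0,0],[4.39,2.265,0,0,0,0,0],[4.39,2.265,0,0,0,0,0],[4.39,2.265,0,0,0,0,0],[4.39,2.265,0,0,0,0,0],[4.39,2.265,0,0,0,0,0],[0,0,0,0,0,0,0]],
  ],
  force=10,
)

```text
time_s: 2.65
ee_pos: [606.9, 59.6, 225.6]
tool_rot: [-2.363, -2.069, 0.0]
ft_force: [-0.1, -1.2, -0.3]
opening: 0.004
```

Request:
carry_out(
  deltas=[
    [[0,0,4.2,0,0,0,0],[0,0,4.2,0,0,0,0],[0,0,4.2,0,0,0,0],[0,0,4.0,0,0,0,0],[0,0,0,0,0,0,0]],
  ],
)

```text
time_s: 3.28
ee_pos: [603.3, 56.0, 57.8]
tool_rot: [-2.365, -2.061, 0.009]
ft_force: [1.0, -0.5, 1.1]
opening: 0.004
```

Run:
```python
from h import *
s=snap('wrist','wrist1');snap('top','top1');snap('scene','scene1')
st=robot.get_state();th,z=theta(st);print(st['ee_pos'],th,z)
```

```text
[607.13887619  56.27479666  62.60468132] 1.433924263880486 [ 2.80295617e-03 -2.22025562e-04 -9.99996047e-01]
```

View pics/wrist1.png

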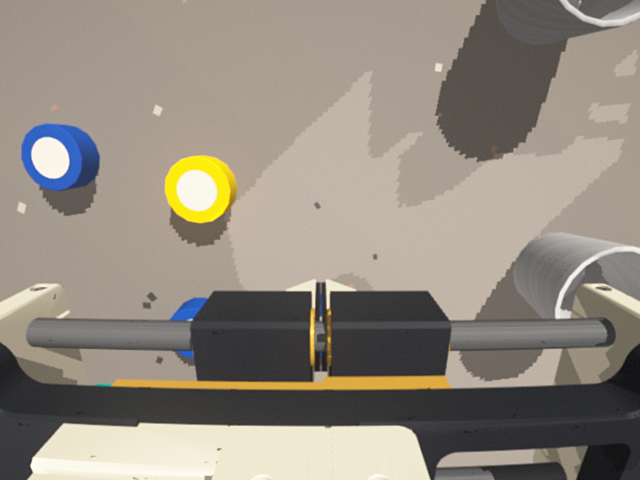

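View pics/scene1.png

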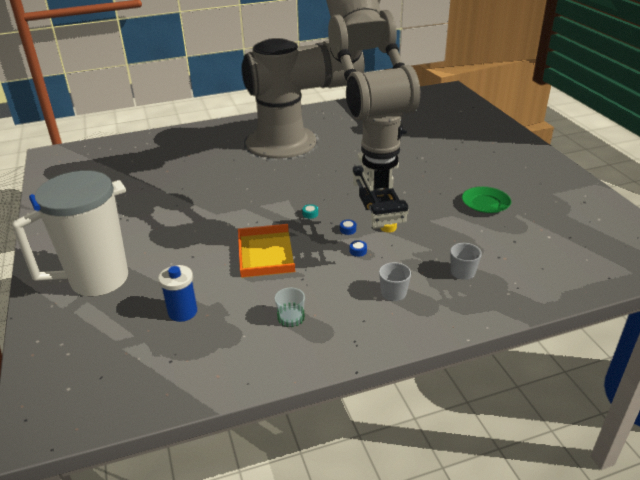

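Wrist view: the closed fingers are at (320,310), the yellow cap at (200,190) and cap C at (58,158). The fingers are behind cap A and clear of everything. Lowering.

Request:
carry_out(
  deltas=[
    [[0,0,1.8,0,0,0,0],[0,0,1.8,0,0,0,0],[0,0,1.2,0,0,0,0],[0,0,0.4,0,0,0,0],[0,0,0,0,0,0,0],[0,0,0,0,0,0,0]],
  ],
)

```text
time_s: 4.18
ee_pos: [606.5, 56.7, 9.2]
tool_rot: [2.367, 2.064, 0.001]
ft_force: [0.1, 0.8, 0.4]
opening: 0.006
```

Run:
```python
from h import *
for i in range(3):
    s=snap('scene','scene2');st=s['st'];th,z=theta(st);print(st['ee_pos'],th,z,st['ft_force'])
im=s['image'][180:300,300:460]; cv2.imwrite('pics/c3.png',cv2.resize(im,None,fx=4.5,fy=4.5,interpolation=cv2.INTER_CUBIC))
```

```text
[606.53306679  56.74297966   9.19309023] 1.4344241907636948 [ 1.04698197e-03 -1.41839805e-04 -9.99999442e-01] [0.14179282 0.81446522 0.42840613]
[606.49794988  56.73590982   9.23020658] 1.4344506586343693 [ 1.05152922e-03 -1.38044448e-04 -9.99999438e-01] [ 0.78739854  0.08365981 -0.679558  ]
[606.48170988  56.70741887   9.26003726] 1.4343706442775748 [ 1.06820434e-03 -1.27584764e-04 -9.99999421e-01] [-0.31742091  0.19266447 -0.50339279]
```

View pics/c3.png

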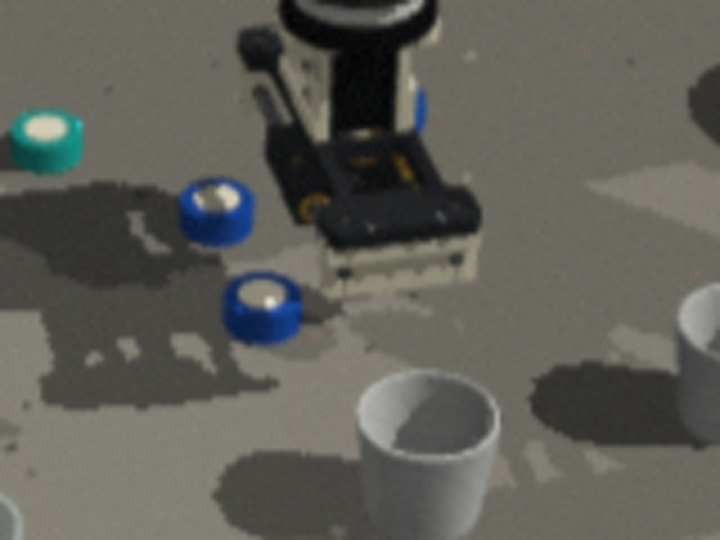

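Request:
carry_out(
  deltas=[
    [[-0.5,0,0.2,0,0,0,0],[-0.5,0,0,0,0,0,0],[-0.5,0,0,0,0,0,0],[-0.6,0,0,0,0,0,0],[-0.7,0,0,0,0,0,0],[-0.8,0,0,0,0,0,0],[-0.9,0,0,0,0,0,0],[-1,0,0,0,0,0,0],[-1,0,0,0,0,0,0],[-1,0,0,0,0,0,0],[-1,0,0,0,0,0,0],[-0.7,0,0,0,0,0,0],[-0.5,0,0,0,0,0,0],[-0.3,0,0,0,0,0,0],[0,0,0,0,0,0,0]],
  ],
)

```text
time_s: 6.2
ee_pos: [592.5, -42.4, 6.7]
tool_rot: [2.368, 2.065, 0.0]
ft_force: [0.1, -0.2, -0.2]
opening: 0.004
```

Run:
```python
from h import *
s=snap('scene','scene3');st=s['st'];th,z=theta(st);print(st['ee_pos'],th,st['ft_force'],tr(st['ee_pos']))
for o in caps(s): print(np.round(o[0]),o[2],o[3],np.round(o[4],1),tr(o[4]),tr(o[5]))
im=s['image'][180:300,220:420]; cv2.imwrite('pics/c4.png',cv2.resize(im,None,fx=4,fy=4,interpolation=cv2.INTER_CUBIC))
```

```text
[592.51817147 -42.40824072   6.7204867 ] 1.4342215009545278 [ 0.10356299 -0.21701069 -0.20713438] [-95.64372182  32.38303826]
[622. 355.] 1256.0 4.0 [1082.1  338.9   18. ] [-563.42363018  440.08603502] [-570.32722263  432.55749984]
[180. 289.] 977.0 88.0 [ 612.7 -393.2   18. ] [244.7946715  119.16119226] [243.99051162 151.92932566]
[174. 272.] 103.5 3.0 [ 550.3 -397.1   18. ] [260.61091932  58.75159588] [262.71284709  47.05562014]
[321. 250.] 194.0 69.0 [588.4 -71.8  18. ] [-66.02158075  33.93015566] [-63.12467846  33.91696204]
[386. 201.] 162.0 46.0 [451.2 149.5  18. ] [-256.98682219 -143.00310597] [-257.53645352 -143.59716834]
[ 36. 201.] 86.5 8.0 [ 123.5 -701.1   18. ] [ 640.55090389 -302.19527948] [ 648.585389   -311.20387421]
```

View pics/c4.png

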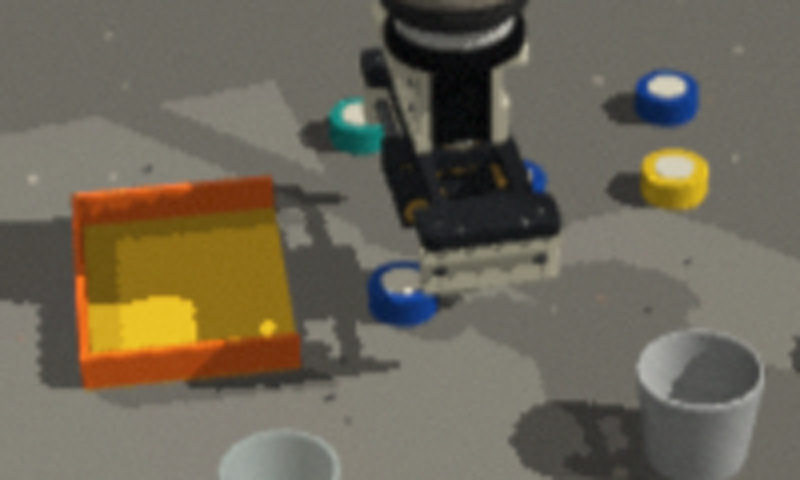

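Cap A is moving straight ahead of the fingers: TCP s=-96, cap s≈-65, lateral 34. Continuing into the tray.

Request:
carry_out(
  deltas=[
    [[-0.4,0,0,0,0,0,0],[-0.7,0,0,0,0,0,0],[-1,0,0,0,0,0,0],[-1,0,0,0,0,0,0],[-1,0,0,0,0,0,0],[-1,0,0,0,0,0,0],[-1,0,0,0,0,0,0],[-1,0,0,0,0,0,0],[-1,0,0,0,0,0,0],[-1,0,0,0,0,0,0],[-1,0,0,0,0,0,0],[-1,0,0,0,0,0,0],[-1,0,0,0,0,0,0],[-0.8,0,0,0,0,0,0],[-0.6,0,0,0,0,0,0],[-0.5,0,0,0,0,0,0],[-0.3,0,0,0,0,0,0],[-0.2,0,0,0,0,0,0],[0,0,0,0,0,0,0]],
  ],
)

```text
time_s: 8.62
ee_pos: [572.8, -186.0, 6.7]
tool_rot: [2.368, 2.065, -0.0]
ft_force: [0.3, -0.5, -0.0]
opening: 0.009
```

Run:
```python
from h import *
s=snap('scene','scene4');st=s['st'];th,z=theta(st);print(st['ee_pos'],th,st['ft_force'],tr(st['ee_pos']))
for o in caps(s)[3:]: print(np.round(o[0]),o[2],o[3],np.round(o[4],1),tr(o[4]),tr(o[5]))
im=s['image'][180:300,220:420]; cv2.imwrite('pics/c5.png',cv2.resize(im,None,fx=4,fy=4,interpolation=cv2.INTER_CUBIC))
```

```text
[ 572.79213666 -186.01745668    6.74325345] 1.4343743709919654 [ 0.31888934 -0.47932849 -0.03255314] [49.08914184 40.45282964]
[256. 260.] 102.0 42.0 [ 571.2 -219.1   18. ] [81.86968945 45.22335082] [83.45715886 41.88696558]
[348. 224.] 190.5 54.0 [511.3  22.6  18. ] [-143.95975616  -59.72109962] [-143.69764154  -59.87409705]
[386. 201.] 161.0 46.0 [451.2 149.5  18. ] [-256.98682219 -143.00310597] [-257.49988175 -143.54210589]
[ 36. 201.] 87.0 8.0 [ 123.5 -701.1   18. ] [ 640.55090389 -302.19527948] [ 648.66662833 -311.4461879 ]
```

View pics/c5.png

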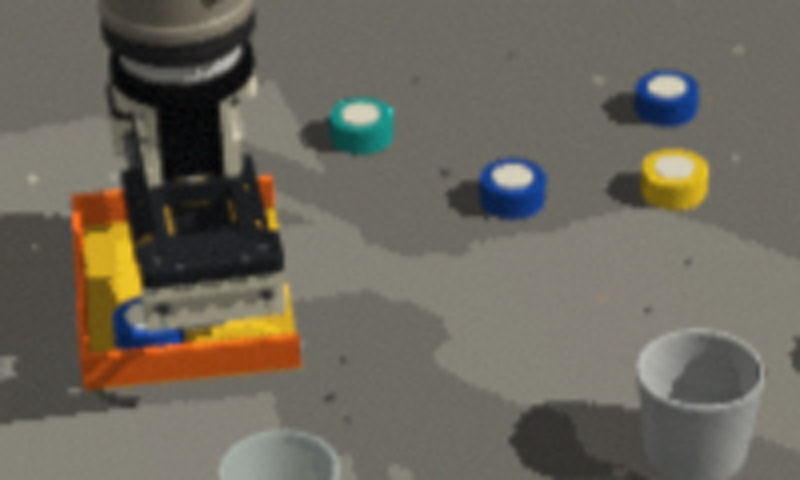

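Request:
carry_out(
  deltas=[
    [[0.5,0,0,0,0,0,0],[1.0,0,0,0,0,0,0],[1.5,0,0,0,0,0,0],[0,0,-2.5,0,0,-3.24,0],[0,0,-2.5,0,0,0,0],[0,0,-1.5,0,0,0,0],[0,0,0,0,0,0,0]],
  ],
)

```text
time_s: 9.55
ee_pos: [577.5, -156.0, 72.7]
tool_rot: [2.306, 2.13, 0.001]
ft_force: [-0.2, -1.1, -1.1]
opening: 0.006
```

Run:
```python
from h import *
s=snap('scene','scene5');st=s['st'];th,z=theta(st);print(st['ee_pos'],th,tr(st['ee_pos']))
for o in caps(s)[3:]: print(np.round(o[0]),o[2],o[3],np.round(o[4],1),tr(o[4]),tr(o[5]))
p,e,t=plan(tr((511.6,22.5)),(80,-34));print(p,e,t,deltas(st['ee_pos'],th,p,t))
```

```text
[ 577.52404029 -155.95095015   72.70668601] 1.4913898178849585 [18.67239012 39.35422065]
[256. 258.] 150.0 63.0 [ 566.5 -216.3   18. ] [80.06546814 40.04106224] [80.19961082 36.18639031]
[348. 224.] 191.0 55.0 [511.1  22.5  18. ] [-143.83090627  -59.96067541] [-143.64386172  -59.8366018 ]
[386. 201.] 161.5 46.0 [451.2 149.5  18. ] [-256.98682219 -143.00310597] [-257.55122452 -143.50975543]
[ 36. 201.] 87.0 8.0 [ 123.5 -701.1   18. ] [ 640.55090389 -302.19527948] [ 648.66662833 -311.4461879 ]
[515.0745262   66.36259987] [ 496.13515016 -172.72907056] 1.4917475224054453 (array([21.6687905 , -7.98098251]), np.float64(-0.02049495933664333))
```

Request:
carry_out(
  deltas=[
    [[4.8,-1.77,0,0,0,0,0],[4.8,-1.77,0,0,0,0,0],[4.8,-1.77,0,0,0,0,0],[4.8,-1.77,0,0,0,0,0],[2.47,-0.9,0,0,0,0,0],[0,0,0,0,0,0,0],[0,0,2.0,0,0,0,0],[0,0,2.0,0,0,0,0],[0,0,1.6,0,0,0,0],[0,0,0.7,0,0,0,0],[0,0,0.25,0,0,0,0],[0,0,0,0,0,0,0]],
  ],
)

```text
time_s: 11.1
ee_pos: [514.9, 66.0, 6.4]
tool_rot: [2.308, 2.131, 0.0]
ft_force: [0.3, 0.9, -0.7]
opening: 0.009
```

Request:
carry_out(
  deltas=[
    [[-0.5,0,0,0,0,0,0],[-0.5,0,0,0,0,0,0],[-0.5,0,0,0,0,0,0],[-0.6,0,0,0,0,0,0],[-0.7,0,0,0,0,0,0],[-0.8,0,0,0,0,0,0],[-0.9,0,0,0,0,0,0],[-1,0,0,0,0,0,0],[-1,0,0,0,0,0,0],[-1,0,0,0,0,0,0],[-1,0,0,0,0,0,0],[-0.7,0,0,0,0,0,0],[-0.5,0,0,0,0,0,0],[-0.3,0,0,0,0,0,0],[0,0,0,0,0,0,0]],
  ],
)

```text
time_s: 12.98
ee_pos: [506.6, -33.6, 6.2]
tool_rot: [2.308, 2.131, -0.0]
ft_force: [-0.3, -0.4, 0.4]
opening: 0.005
```

Run:
```python
from h import *
s=snap('scene','scene6');st=s['st'];th,z=theta(st);print(st['ee_pos'],th,st['ft_force'],tr(st['ee_pos']))
for o in caps(s)[3:]: print(np.round(o[0]),o[2],o[3],np.round(o[4],1),tr(o[4]),tr(o[5]))
im=s['image'][180:300,220:420]; cv2.imwrite('pics/c6.png',cv2.resize(im,None,fx=4,fy=4,interpolation=cv2.INTER_CUBIC))
```

```text
[506.63290235 -33.62270716   6.21641039] 1.490772150571024 [-0.34256073 -0.35132872  0.38938254] [-87.86146103 -53.59894514]
[256. 258.] 148.0 63.0 [ 566.5 -216.3   18. ] [80.06546814 40.04106224] [79.98087739 36.36633805]
[312. 230.] 146.5 31.0 [506.3 -66.8  18. ] [-55.2324493 -47.5690033] [-54.05959731 -46.31973635]
[386. 201.] 162.5 46.0 [451.2 149.5  18. ] [-256.98682219 -143.00310597] [-257.58521075 -143.55540808]
[ 36. 201.] 86.5 8.0 [ 123.5 -701.1   18. ] [ 640.55090389 -302.19527948] [ 648.585389   -311.20387421]
```

View pics/c6.png

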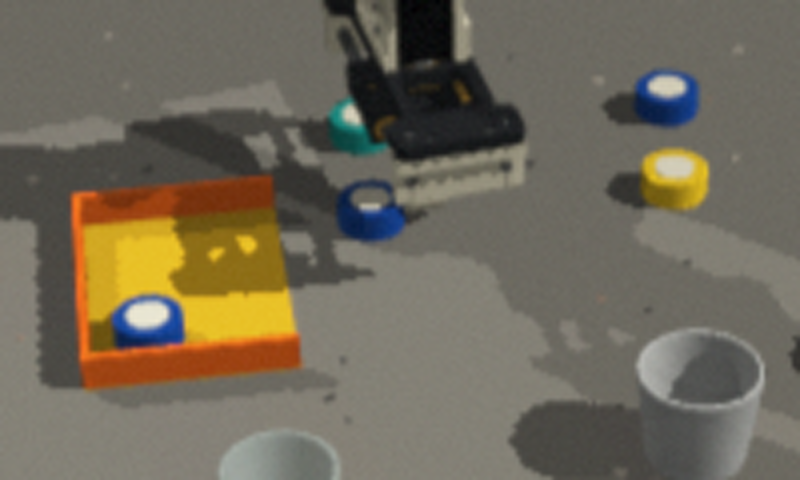

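A is flat inside the tray (crop 148,320) and B is on course. Continuing B.

Request:
carry_out(
  deltas=[
    [[-0.4,0,0,0,0,0,0],[-0.7,0,0,0,0,0,0],[-1,0,0,0,0,0,0],[-1,0,0,0,0,0,0],[-1,0,0,0,0,0,0],[-1,0,0,0,0,0,0],[-1,0,0,0,0,0,0],[-1,0,0,0,0,0,0],[-1,0,0,0,0,0,0],[-1,0,0,0,0,0,0],[-1,0,0,0,0,0,0],[-1,0,0,0,0,0,0],[-0.8,0,0,0,0,0,0],[-0.7,0,0,0,0,0,0],[-0.6,0,0,0,0,0,0],[-0.4,0,0,0,0,0,0],[-0.2,0,0,0,0,0,0],[0,0,0,0,0,0,0]],
  ],
)

```text
time_s: 15.28
ee_pos: [495.6, -171.1, 6.2]
tool_rot: [-2.308, -2.131, 0.0]
ft_force: [0.4, 0.7, -0.3]
opening: 0.006
```

Request:
carry_out(
  deltas=[
    [[0.5,0,0,0,0,0,0],[1.0,0,0,0,0,0,0],[1.5,0,0,0,0,0,0],[0,0,-2.5,0,0,-6.5,0],[0,0,-2.5,0,0,-6.5,0],[0,0,-1.5,0,0,-6.4,0],[0,0,0,0,0,0,0]],
  ],
)

```text
time_s: 16.15
ee_pos: [498.7, -140.6, 72.2]
tool_rot: [1.915, 2.487, 0.001]
ft_force: [0.3, 1.1, -0.9]
opening: 0.007
```

Run:
```python
from h import *
s=snap('scene','scene7');st=s['st'];th,z=theta(st);print(st['ee_pos'],th,tr(st['ee_pos']))
for o in caps(s)[3:]: print(np.round(o[0]),o[2],o[3],np.round(o[4],1),tr(o[4]),tr(o[5]))
p,e,t=plan(tr((451.6,149.4)),(45,4));print(p,e,t,deltas(st['ee_pos'],th,p,t))
im=s['image'][180:300,220:420]; cv2.imwrite('pics/c7.png',cv2.resize(im,None,fx=4,fy=4,interpolation=cv2.INTER_CUBIC))
```

```text
[ 498.72091719 -140.55116926   72.16243399] 1.829371250214728 [ 18.60935164 -40.93949945]
[256. 258.] 148.0 63.0 [ 566.5 -216.3   18. ] [80.06546814 40.04106224] [79.98087739 36.36633805]
[255. 238.] 181.0 60.0 [ 491.6 -201.6   18. ] [ 79.92568658 -36.26632338] [ 80.27335028 -37.21084982]
[386. 201.] 162.0 47.0 [451.4 149.3  18. ] [-256.85390723 -142.7397394 ] [-257.53645352 -143.59716834]
[ 36. 201.] 86.5 8.0 [ 123.5 -701.1   18. ] [ 640.55090389 -302.19527948] [ 648.585389   -311.20387421]
[440.30270853 191.92494803] [ 530.21735902 -146.52926008] 1.8304611483926363 (array([33.63294805,  2.89056436]), np.float64(-0.062446565693149186))
```

View pics/c7.png

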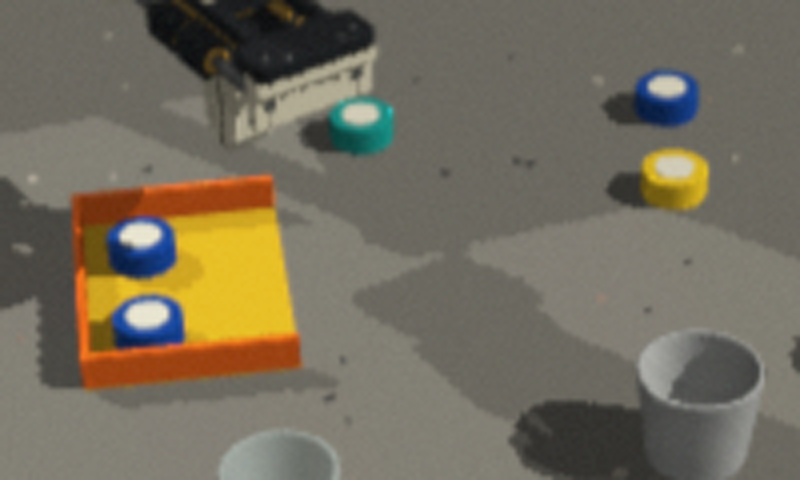

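B and A are both flat in the tray at (s 80, lat −36 / +40). Going to C.

Request:
carry_out(
  deltas=[
    [[4.5,0.387,0,0,0,0,0],[4.5,0.387,0,0,0,0,0],[4.5,0.387,0,0,0,0,0],[4.5,0.387,0,0,0,0,0],[4.5,0.387,0,0,0,0,0],[4.5,0.387,0,0,0,0,0],[4.5,0.387,0,0,0,0,0],[2.13,0.18,0,0,0,0,0],[0,0,0,0,0,0,0],[0,0,2.0,0,0,0,0],[0,0,2.0,0,0,0,0],[0,0,1.6,0,0,0,0],[0,0,0.7,0,0,0,0],[0,0,0.25,0,0,0,0],[0,0,0,0,0,0,0]],
  ],
)

```text
time_s: 18.08
ee_pos: [440.1, 191.1, 5.9]
tool_rot: [1.917, 2.489, 0.0]
ft_force: [0.4, -0.9, -0.0]
opening: 0.006
```

Request:
carry_out(
  deltas=[
    [[-0.5,0,0,0,0,0,0],[-0.5,0,0,0,0,0,0],[-0.5,0,0,0,0,0,0],[-0.6,0,0,0,0,0,0],[-0.7,0,0,0,0,0,0],[-0.8,0,0,0,0,0,0],[-0.9,0,0,0,0,0,0],[-1,0,0,0,0,0,0],[-1,0,0,0,0,0,0],[-1,0,0,0,0,0,0],[-1,0,0,0,0,0,0],[-1,0,0,0,0,0,0],[-1,0,0,0,0,0,0],[-1,0,0,0,0,0,0],[-1,0,0,0,0,0,0],[-1,0,0,0,0,0,0],[-0.7,0,0,0,0,0,0],[-0.5,0,0,0,0,0,0],[-0.3,0,0,0,0,0,0],[0,0,0,0,0,0,0]],
  ],
)

```text
time_s: 20.58
ee_pos: [478.3, 46.2, 5.7]
tool_rot: [1.917, 2.489, -0.0]
ft_force: [0.0, -0.5, -0.3]
opening: 0.005
```

Run:
```python
from h import *
s=snap('scene','scene8');st=s['st'];th,z=theta(st);print(st['ee_pos'],th,st['ft_force'],tr(st['ee_pos']))
for o in caps(s)[3:]: print(np.round(o[0]),o[2],o[3],np.round(o[4],1),tr(o[4]),tr(o[5]))
im=s['image'][180:300,220:420]; cv2.imwrite('pics/c8.png',cv2.resize(im,None,fx=4,fy=4,interpolation=cv2.INTER_CUBIC))
```

```text
[478.27667508  46.19281972   5.68158715] 1.8293390625292878 [ 0.00303068 -0.45288387 -0.31789387] [-160.79056225  -96.679569  ]
[256. 258.] 155.5 64.0 [ 566.3 -216.2   18. ] [79.93255747 39.87748873] [80.28204139 37.19818443]
[255. 239.] 179.0 61.0 [ 492.3 -201.6   18. ] [ 79.79721175 -35.61428762] [ 80.07170807 -36.78996123]
[342. 218.] 172.5 34.0 [484.6  16.3  18. ] [-132.69116803  -84.80625042] [-132.41387309  -82.48093509]
[ 35. 201.] 87.0 9.0 [ 125.5 -702.1   18. ] [ 641.14548145 -300.02141978] [ 648.62557175 -311.18977934]
```

View pics/c8.png

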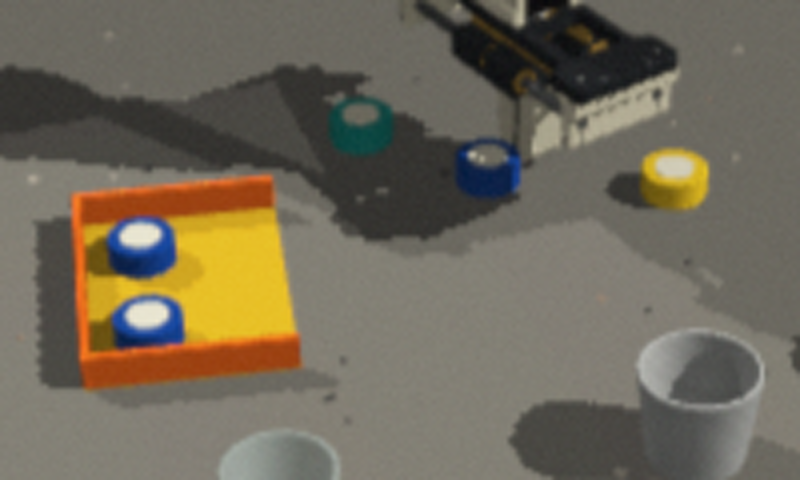

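Request:
carry_out(
  deltas=[
    [[-0.5,0,0,0,0,0,0],[-0.8,0,0,0,0,0,0],[-1,0,0,0,0,0,0],[-1,0,0,0,0,0,0],[-1,0,0,0,0,0,0],[-1,0,0,0,0,0,0],[-1,0,0,0,0,0,0],[-1,0,0,0,0,0,0],[-1,0,0,0,0,0,0],[-1,0,0,0,0,0,0],[-1,0,0,0,0,0,0],[-1,0,0,0,0,0,0],[-1,0,0,0,0,0,0],[-0.7,0,0,0,0,0,0],[-0.5,0,0,0,0,0,0],[-0.3,0,0,0,0,0,0],[0,0,0,0,0,0,0]],
  ],
)

```text
time_s: 22.75
ee_pos: [513.6, -87.2, 5.7]
tool_rot: [1.916, 2.489, -0.0]
ft_force: [0.2, 0.2, 0.4]
opening: 0.008
```

Run:
```python
from h import *
s=snap('scene','scene9');st=s['st'];th,z=theta(st);print(st['ee_pos'],th,st['ft_force'],tr(st['ee_pos']))
for o in caps(s)[3:]: print(np.round(o[0]),o[2],o[3],np.round(o[4],1),tr(o[4]),tr(o[5]))
im=s['image'][180:300,220:420]; cv2.imwrite('pics/c9.png',cv2.resize(im,None,fx=4,fy=4,interpolation=cv2.INTER_CUBIC))
```

```text
[513.59441273 -87.22226399   5.70879205] 1.8293939545193498 [0.18439736 0.21173265 0.43876657] [-36.57870902 -36.5269076 ]
[256. 258.] 163.5 67.0 [ 565.7 -216.1   18. ] [79.98349987 39.28966916] [79.48723591 34.61387164]
[293. 238.] 173.0 54.0 [ 520.5 -117.5   18. ] [ -8.18186451 -23.92596377] [ -9.16676753 -22.17877673]
[255. 238.] 178.5 58.0 [ 490.7 -202.    18. ] [ 80.46619706 -37.05601488] [ 80.27458499 -36.70160063]
[ 36. 201.] 86.5 8.0 [ 123.5 -701.1   18. ] [ 640.55090389 -302.19527948] [ 648.585389   -311.20387421]
```

View pics/c9.png

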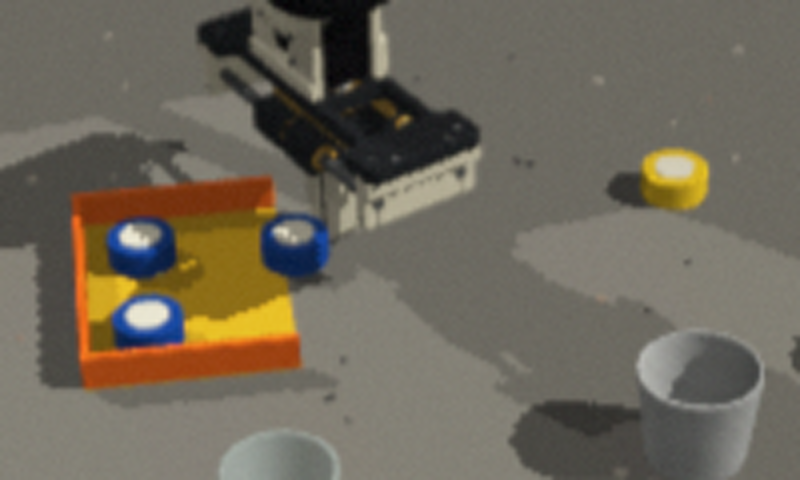

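Request:
carry_out(
  deltas=[
    [[-0.5,0,0,0,0,0,0],[-0.8,0,0,0,0,0,0],[-1,0,0,0,0,0,0],[-1,0,0,0,0,0,0],[-0.9,0,0,0,0,0,0],[-0.7,0,0,0,0,0,0],[-0.5,0,0,0,0,0,0],[-0.3,0,0,0,0,0,0],[-0.2,0,0,0,0,0,0],[0,0,0,0,0,0,0],[0.5,0,0,0,0,0,0],[1,0,0,0,0,0,0],[1.5,0,0,0,0,0,0],[0,0,-2.5,0,0,0,0],[0,0,-4,0,0,0,0],[0,0,-4,0,0,0,0],[0,0,-4,0,0,0,0],[0,0,0,0,0,0,0]],
  ],
)

```text
time_s: 25.05
ee_pos: [522.5, -114.8, 153.8]
tool_rot: [1.911, 2.485, 0.003]
ft_force: [0.0, -0.3, 0.4]
opening: 0.002
```

Request:
carry_out(
  deltas=[
    [[3,-2,0,0,0,0,0],[5,-3,0,0,0,0,0],[5,-3,0,0,0,0,0],[3,-2,0,0,0,0,0],[0,0,0,0,0,0,0],[0,0,0,0,0,0,0]],
  ],
)

```text
time_s: 25.8
ee_pos: [383.7, 14.0, 150.4]
tool_rot: [1.915, 2.49, -0.0]
ft_force: [-0.4, -0.6, 0.5]
opening: 0.005
```

Run:
```python
from h import *
for n in ['scene','top']:
    s=snap(n,n+'_end');st=s['st'];print(st['ee_pos'],st['time_s'])
    for o in caps(s): print(np.round(o[0]),o[2],o[3],np.round(o[4],1),tr(o[4]),tr(o[5]))
    if n=='top': im=s['image'][220:350,180:420]; cv2.imwrite('pics/c10.png',cv2.resize(im,None,fx=3.3,fy=3.3,interpolation=cv2.INTER_CUBIC))
```

```text
[383.72160378  13.97570228 150.43983485] 25.8
[622. 355.] 1251.0 3.0 [1081.9  339.    18. ] [-563.51920637  439.94382752] [-570.42384333  432.41373821]
[180. 288.] 977.0 85.0 [ 611.4 -392.8   18. ] [244.65493515 117.83199594] [244.00352175 151.88334985]
[174. 272.] 103.5 3.0 [ 550.3 -397.1   18. ] [260.61091932  58.75159588] [262.71284709  47.05562014]
[261. 248.] 753.5 217.0 [ 533.6 -197.5   18. ] [67.8177536   4.20861145] [68.357527    0.22836454]
[ 36. 201.] 86.5 8.0 [ 123.5 -701.1   18. ] [ 640.55090389 -302.19527948] [ 648.585389   -311.20387421]
[384.01754875  13.66402679 150.45883992] 25.85
[371. 295.] 212.0 90.0 [ 493.5 -202.1   18. ] [ 80.024314   -34.27015537] [ 80.30213379 -34.44686581]
[359. 276.] 206.0 88.0 [ 536.7 -174.3   18. ] [44.46728708  2.80564341] [44.5797225   2.81893787]
[587. 278.] 104.5 29.0 [ 541.5 -730.1   18. ] [589.15964371 113.68489169] [597.91091302 117.0928238 ]
[377. 263.] 205.0 88.0 [ 569.  -217.3   18. ] [80.47600777 42.67923799] [80.45082155 42.48156521]
[447. 220.] 117.0 6.0 [ 675.6 -384.4   18. ] [224.14401955 179.27732931] [221.37714898 168.81513811]
[462. 215.] 73.5 1.0 [ 689.6 -421.    18. ] [257.3934604  199.95906285] [259.20299848 202.67311881]
```

View pics/scene_end.png

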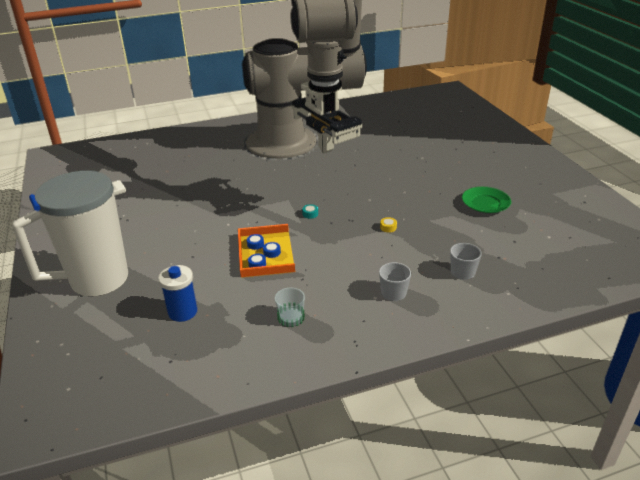

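View pics/c10.png

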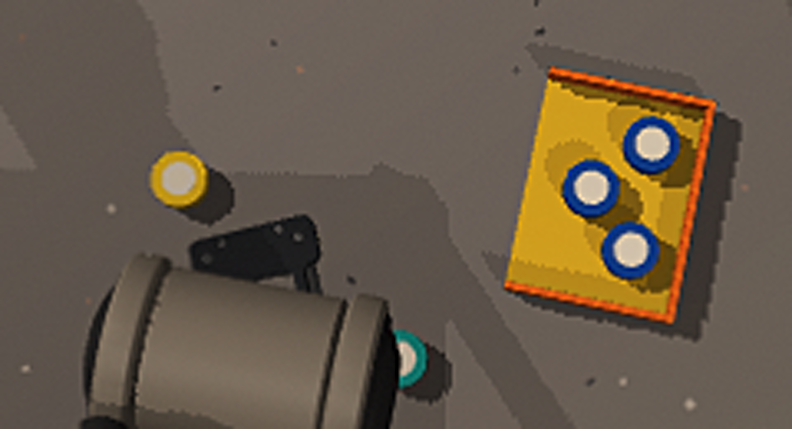

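All three caps lie flat inside the tray, at top-crop pixels (651,145), (590,187) and (630,250). Everything else is where it was, so I'm handing in.

```bash
python3 -c "
from workcell import robot
print(robot.hand_in())"
```

```text
the job is handed in; nothing more can be done
None
```

I swept all three blue caps into the orange tray with closed fingers, one straight, slow push each at up to about 80 mm/s. I then backed off, lifted clear and handed in at about 26 s of the 69 s allowed.

**Caps:** The last top view puts their centres 80, 80 and 44 mm inside the open side, at +43, -34 and +3 mm across the tray. Each is wholly inside with at least 12 mm to spare, lying flat with its white dot up, and not touching another cap.

**Other things:** In the last scene view the cups, tumbler, saucer, cartridge and both look-alike caps (yellow and turquoise) looked unmoved. I compared these by eye and did not measure them again.

**Forces:** The wrist force readings between moves stayed at about 1 N, which is noise level.

**Disagreement between checks:** In the last scene view my colour mask merged the three caps into one blob, so the final positions come from the top view alone. Earlier scene-view measurements of the first two caps agreed with it to within about 3 mm.

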